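Level the camera test stand and swing its turntable to the stop

ROBOT

A 6-joint arm with a two-finger parallel gripper is mounted at the origin on the work surface. World frame = base frame: x ahead of the robot, y to its left, z up, the work surface at z = 0. Lengths are in m, angles in rad, forces in N, time in s.
With the tool pointing down it reaches from about 0.375 to 0.925 m from the base axis. Payload 5.7 kg.
Tool frame: the origin (TCP) lies on the mounting face of the last link; the fingertips stand 182 mm ahead of it and the grasp point (between the pads) lies 163 mm ahead of it; z points along the fingers, y is the line along which they close (so a half turn about z gives the same grasp; the last joint's range is limited). The gripper opens to 88 mm and grips with 3 to 60 N. Pads are 20 mm wide; open, the fingers measure 115 mm over their backs; the gripper's body (75 mm by 178 mm) begins 61 mm behind the grasp point.
Start: joints at [-1.381, 0.359, 1.51, -0, 1.272, -0.115], TCP at [0.18, -0.572, 0.405] pointing down, gripper open.
Joint ranges: [-2.97, 2.97], [-1.01, 2.36], [0.21, 2.38], [-0.96, 4.11], [0.2, 2.71], [-2.98, 2.98]. Speed limits (rad/s): [2.39, 2.39, 3.14, 3.14, 3.14, 3.14].

INTERFACE

Orientations are given as a 3x3 rotation matrix whose columns are the frame's x, y, z axes.
In Python, from cell import bot, solver, imaging, job gives the robot as it stands. Calls block until the motion is done:
- bot.move_to(position, orientation): joint-space move of the TCP to a pose.
- bot.servo_line(position, vel=0.15, attitude=None): straight line of the TCP; attitude=None keeps the orientation; vel is the mean speed in m/s.
- bot.goto_joints(angles): joint-space move.
- bot.gripper_open() and bot.close(effort=None): open the fingers fully, or close them until they stop; effort is the grip in N (None keeps the last).
- bot.sleep(seconds).
- solver.inverse_kinematics(position, orientation): joint angles nearest the present ones, or None.
- imaging.read_camera(name): name is "scene" or "top" or "wrist"; returns the picture (400x640x3 uint8, red, green, blue); there is no depth.
- imaging.get_calibration(name): a dict with "fx", "fy", "cx", "cy" (pixels), "dist_coeffs" ([k1, k2, p1, p2, k3] as OpenCV has them; the pictures are not rectified), "R" (3x3) and "t" (3): a world point X has camera coordinates R X + t; the wrist camera has in their place "T_tool_cam" (4x4, takes a point from camera to tool coordinates, whose origin is the TCP and whose axes are the flange's). Camera axes: x right, y down, z forward; pixel columns grow to the right and rows downward; lengths in m; the calibration is good to about 2 mm. A picture is of the moment at which its call begins: read the wrist's pose just before it. get_calibration takes no time and is no camera call.
A pose or a line that the arm cannot do raises bot.Unreachable and nothing moves.
- job.hand_in(): hands the job in; it is judged then, once.
Readings, each from a call of its own:
- bot.read_time_s(): time.
- bot.read_q(): joint angles.
- bot.read_joint_vel(): joint speeds.
- bot.read_joint_torque(): joint torques, N m.
- bot.read_tcp_pos(): TCP position.
- bot.read_ee_rot(): TCP orientation.
- bot.read_force(): force on the tool from outside, world axes, zero at the start.
- bot.read_torque(): the same for the moment, N m.
- bot.read_finger_gap(): finger opening in m.
- bot.read_grip_force(): force on a finger pad.
Only numpy, scipy, OpenCV 4.12 (cv2) and the standard library are available. Lean on these libraries where they do the work, as an engineer would, in place of code of your own. Each camera call takes 0.05 s, during which the arm holds its last target. There are 200 camera calls.

TASK

Level the round platform of the camera test stand, to within one degree, by turning the two black foot knobs. Once it is level, swing the turntable with the dome camera on it counterclockwise (seen from above) by its upright steel handle until its steel tab rests against the stop block, leaving the platform level. Do not shift the other things on the desk.

Things in the scene. Friction and masses are not known exactly. Their poses are not given: they have to be found in the camera images.
- stand: Fixed three-armed dark steel foot of the test stand. Origin on the desk straight below the turntable centre, z up, x from the turntable centre towards the pivot foot, y towards the left knob. In this frame the pivot foot is at (140, 0) mm, the left knob axis at (-60, 160) mm and the right knob axis at (-60, -160) mm.
- platform: Aluminium round plate, 224 mm across, 8 mm thick, with three ears; it tilts on a ball pivot under one ear and hangs on a foot screw through each of the other two. Origin at the pivot, mid-thickness, 49 mm above the desk, 140 mm along the plate's x from the turntable axis. Axes as the stand's when level; z is square to the plate: level means z vertical. Only the screws move it.
- pivot (a point): Point on the upper face of the plate at the pivot ear (53 mm above the desk, does not rise or sink).
- ear_left (a point): Point on the upper face of the plate at the left screw. Level means that ear_left, ear_right and pivot are equally high. It can be up to about 18 mm too low or too high.
- ear_right (a point): Same point at the right screw.
- left_knob_top (a point): Centre of the top face of the left foot knob: black round knob on a vertical screw, 38 mm across (43 over its flutes), 25 mm high, top 110 mm and underside 85 mm above the desk, whatever its turn. Clockwise seen from above raises the left ear 12 mm per radian, counterclockwise lowers it; the right ear stays. It holds where it is left; friction 0.2 N m. 2.2 rad travel each way from level.
- right_knob_top (a point): Centre of the top face of the right foot knob, the same size and height; clockwise raises the right ear by 12 mm per radian. It leans by up to 4 degrees until the left ear has been set right.
- axis (a point): Centre of the upper face of the turntable, a black disc 180 mm across, 10 mm thick, whose upper face is 19 mm above the plate's mid-plane (about 68 mm above the desk). A white dome camera 68 mm across and 46 mm high is fixed at its centre.
- handle (a point): Centre of the top of the turntable's handle, an upright steel pin 14 mm across standing 40 mm above the disc, 75 mm from the turntable axis. A steel tab sticks out of the disc's rim in line with it.
- stop (a point): Centre of the top of the steel stop block (14 x 12 mm, standing 20 mm above the plate) at the plate's rim, 100 mm from the turntable axis; the tab meets it when the handle is 7 degrees short of the block's direction.
- turntable (a joint): Turntable angle in rad, growing counterclockwise seen from above: 1.90 when the tab rests against the stop block (a hard stop); stiff enough to stay where it is left (about 0.12 N m).
- clip_box: Bystander: carton of clips, 80 x 120 x 50 mm high, origin under its centre.
- adapter: Bystander: black power adapter, 90 x 50 x 30 mm high, origin under its centre.
- screwdriver: Bystander: screwdriver lying on the desk to the right of the stand, pointing away from the robot.

How it is judged:
By the outcome, as a careful person would: the job done as asked, in the order asked, and still so for the second after the job is handed in, with the robot touching nothing.
It also fails if it takes over 56 s, if anything falls off the work surface, if the arm or the gripper's body presses on something with over 40 N, if the wrist force passes 120 N, or if a joint passes its speed limit or range.

## Working session

There is one attempt and no reset: what is moved stays moved. The work goes in short steps, each a Python script; the robot and the scene stay as the last script left them, time stands still between calls to the robot, and variables do not carry over. Pictures are saved under pics/ and viewed, at most 10 in all, crops included, and the job is handed in when it is done.

```bash
mkdir -p pics; ls; python3 - <<'E'
from cell import bot, solver, imaging, job
import cv2
for n in ("scene","top","wrist"):
    im=imaging.read_camera(n); cv2.imwrite(f"pics/{n}0.png",im[:,:,::-1])
    c=imaging.get_calibration(n); print(n,{k:(v.tolist() if hasattr(v,'tolist') else v) for k,v in c.items()})
print(bot.read_time_s())
E
```

```text
pics
scene {'fx': 425.8792231524244, 'fy': 425.8792231524244, 'cx': 325.1561689792033, 'cy': 197.17443888736227, 'dist_coeffs': [-0.08115945555600157, 0.0, 0.0, 0.0, 0.0], 'R': [[0.6806979906687727, 0.732405669670944, 0.015237471356872168], [0.5048869515159065, -0.4539679128122914, -0.7341677603421619], [-0.5307913070958019, 0.5074397197408848, -0.6787971119125527]], 't': [-0.39732863171168536, -0.22964138499472725, 1.5922919288978217]}
top {'fx': 410.24557807831013, 'fy': 410.24557807831013, 'cx': 329.79895007978485, 'cy': 190.16760213413934, 'dist_coeffs': [-0.013948649611207379, 0.0, 0.0, 0.0, 0.0], 'R': [[0.010714562623562369, -0.9999016529527044, -0.00904889884104829], [-0.996840256036784, -0.009968594824687439, -0.07880438478752891], [0.0787064298028151, 0.00986466115337882, -0.996849028874495]], 't': [-0.005789439709423029, 0.6196867569763286, 1.4342907438357773]}
wrist {'fx': 331.5470899212536, 'fy': 331.5470899212536, 'cx': 322.2527313520589, 'cy': 199.64231916277294, 'dist_coeffs': [-0.04321041817722888, 0.0, 0.0, 0.0, 0.0], 'T_tool_cam': [[-0.00036560808956858005, -0.9589259709824792, -0.28365621534884816, 0.0763803183953363], [0.9999996885744141, -0.00015219749924028363, -0.0007743945983997602, 0.00023656727781007358], [0.0006994153255740187, -0.2836564101359751, 0.958925727993035, 0.020145006715876046], [0.0, 0.0, 0.0, 1.0]]}
0.15
```

View pics/scene0.png

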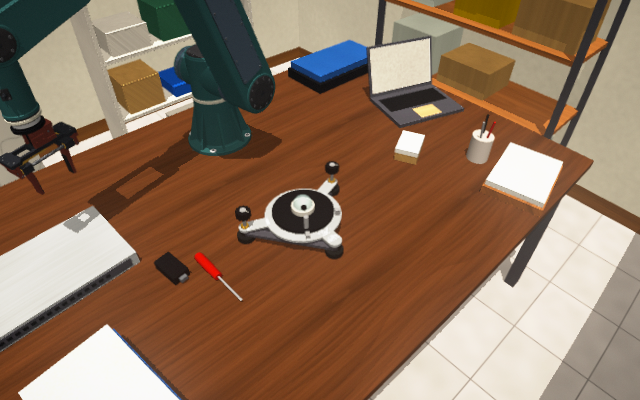

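View pics/top0.png

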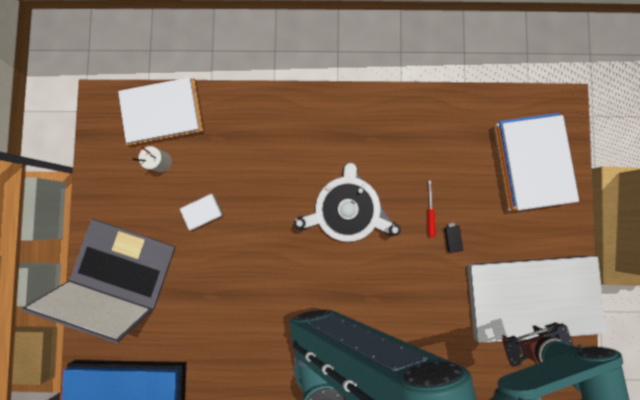

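The scene view shows the stand with its pivot towards (333,248), the left knob at (332,168) and the right knob at (243,213). In the top view the left knob is near (300,223), the right knob near (393,230), the pivot ear at (350,170) and the dome at (348,209). I'll zoom in on both.

```bash
cat > h.py <<'E'
from cell import bot, solver, imaging, job
import cv2, numpy as np
def pix_ray(name,uv,pose=None):
    c=imaging.get_calibration(name)
    K=np.array([[c['fx'],0,c['cx']],[0,c['fy'],c['cy']],[0,0,1.]])
    p=cv2.undistortPoints(np.array([[uv]],float),K,np.array(c['dist_coeffs']))[0,0]
    d=np.array([p[0],p[1],1.])
    if name=='wrist':
        T=np.array(c['T_tool_cam']); P,R=pose
        o=P+R@T[:3,3]; d=R@T[:3,:3]@d
    else:
        R=np.array(c['R']); o=-R.T@np.array(c['t']); d=R.T@d
    return o,d/np.linalg.norm(d)
def on_z(name,uv,z,pose=None):
    o,d=pix_ray(name,uv,pose); return o+d*(z-o[2])/d[2]
def tri(rays):
    A=np.zeros((3,3));b=np.zeros(3)
    for o,d in rays:
        M=np.eye(3)-np.outer(d,d);A+=M;b+=M@o
    x=np.linalg.solve(A,b)
    return x,[np.linalg.norm((np.eye(3)-np.outer(d,d))@(x-o)) for o,d in rays]
def proj(name,X,pose=None):
    c=imaging.get_calibration(name)
    K=np.array([[c['fx'],0,c['cx']],[0,c['fy'],c['cy']],[0,0,1.]])
    if name=='wrist':
        T=np.array(c['T_tool_cam']);P,R=pose;RR=(R@T[:3,:3]).T;t=-RR@(P+R@T[:3,3])
    else: RR,t=np.array(c['R']),np.array(c['t'])
    return cv2.projectPoints(np.atleast_2d(np.array(X,float)),cv2.Rodrigues(RR)[0],t,K,np.array(c['dist_coeffs']))[0][:,0]
def down(yaw):  # tool x axis at yaw, z down
    c,s=np.cos(yaw),np.sin(yaw); return np.array([[c,s,0],[s,-c,0],[0,0,-1.]])
E
python3 - <<'E'
from h import *
a=cv2.imread('pics/top0.png')[150:250,285:410]; a=cv2.resize(a,None,fx=4.5,fy=4.5,interpolation=2)
b=cv2.imread('pics/scene0.png')[150:270,220:360]; b=cv2.resize(b,None,fx=4,fy=4,interpolation=2)
cv2.imwrite('pics/a.png',a);cv2.imwrite('pics/b.png',b)
print(on_z('top',(348,209),.114),on_z('top',(350,170),.053),on_z('top',(300,223),.11),on_z('top',(393,230),.11),bot.read_ee_rot())
E
```

```text
[ 0.55046539 -0.06142005  0.114     ] [ 0.68892924 -0.06956016  0.053     ] [0.50235933 0.09778307 0.11      ] [ 0.48248919 -0.21133132  0.11      ] [[ 9.53919287e-01  3.00063172e-01 -2.95922372e-04]
 [ 3.00063287e-01 -9.53918274e-01  1.39642872e-03]
 [ 1.36731074e-04 -1.42087573e-03 -9.99998981e-01]]
```

View pics/a.png

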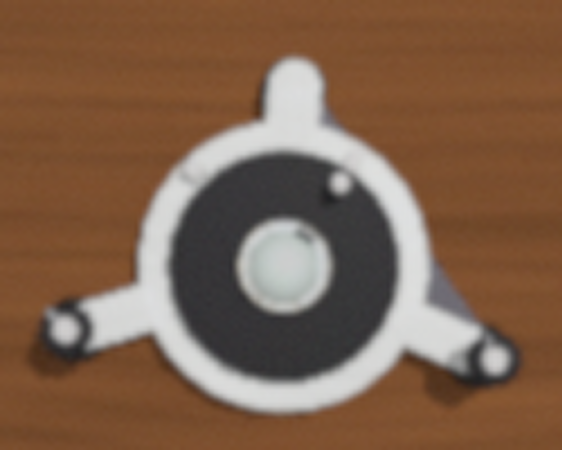

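View pics/b.png

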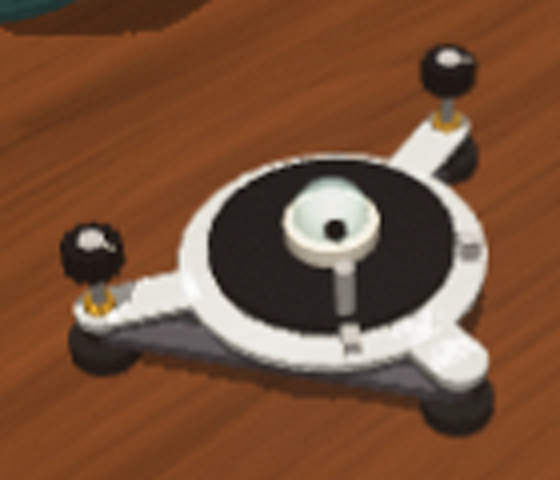

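The top view shows the handle at about (360.6,190.7), the stop at (327.9,187.8) and the knob tops at (299.7,223.3) and (394.8,229.6). The scene view shows the brass collars on the ears at about (332,181) left and (245,225) right. Next I'll look for a low wrist-camera pose on the robot's side that sees both ears at once.

```bash
python3 - <<'E'
from h import *
L=on_z('top',(299.7,223.3),.11);R=on_z('top',(394.8,229.6),.11);print(L,R,np.linalg.norm(L-R))
for n,u in (('L',(448/4+220,56/4+150)),('R',(92/4+220,238/4+150))): print(n,on_z('scene',u,.11))
for n,u,X in (('L',(448/4+220,122/4+150),L),('R',(100/4+220,303/4+150),R)):
    o,d=pix_ray('scene',u); # z of ray at closest approach to vertical axis
    s=np.dot((X-o)[:2],d[:2])/np.dot(d[:2],d[:2]); print(n,'earz',(o+s*d)[2])
T=np.array(imaging.get_calibration('wrist')['T_tool_cam'])
m=(L+R)/2; m[2]=.085
for el in (20,25,30,35,40,50):
  for az in (180,150,210,120,240):
    for dist in (.32,.38):
      for roll in (0,180):
        e,a,r=np.radians([el,az-3.7,roll])
        v=np.array([np.cos(e)*np.cos(a),np.cos(e)*np.sin(a),np.sin(e)])
        z=-v;x=np.cross(z,[0,0,1]);x/=np.linalg.norm(x);y=np.cross(z,x)
        C=np.c_[x,y,z]
        if roll: C=C@np.diag([-1,-1,1])
        Rt=C@T[:3,:3].T;P=m+v*dist-Rt@T[:3,3]
        q=solver.inverse_kinematics(P,Rt)
        if q is not None: print(el,az,dist,roll,np.round(q,2),np.round(P,2),'tip',np.round(P+Rt[:,2]*.182,2))
E
```

```text
[0.50135317 0.09876605 0.11      ] [ 0.48387326 -0.21730082  0.11      ] 0.31654985467826086
L [0.50411216 0.10024592 0.11      ]
R [ 0.48674363 -0.21593332  0.11      ]
L earz 0.04298658977815828
R earz 0.04458465073613449
20 210 0.32 0 [-1.73  1.23  2.37  1.02  1.25 -1.96] [ 0.2  -0.2   0.12] tip [ 0.36 -0.12  0.11]
20 210 0.38 0 [-1.88  1.13  2.33  0.84  1.29 -1.81] [ 0.15 -0.23  0.14] tip [ 0.31 -0.15  0.13]
20 120 0.38 180 [ 0.79  0.46  1.99 -0.92  1.27  0.89] [0.35 0.23 0.29] tip [0.41 0.1  0.18]
20 240 0.32 0 [-1.31  1.03  1.84  0.85  1.69 -1.37] [ 0.31 -0.33  0.12] tip [ 0.41 -0.18  0.11]
20 240 0.32 180 [-1.17  0.52  1.95  0.76  1.38  2.13] [ 0.34 -0.29  0.27] tip [ 0.42 -0.16  0.16]
20 240 0.38 0 [-1.39  1.    1.78  0.79  1.77 -1.31] [ 0.28 -0.38  0.14] tip [ 0.38 -0.23  0.13]
20 240 0.38 180 [-1.26  0.51  1.88  0.68  1.48  2.14] [ 0.31 -0.33  0.29] tip [ 0.39 -0.21  0.18]
25 210 0.38 0 [-1.86  0.99  2.37  0.86  1.27 -1.74] [ 0.16 -0.23  0.17] tip [ 0.32 -0.15  0.15]
25 210 0.38 180 [-1.52  0.18  2.35  0.83  1.19  2.17] [ 0.22 -0.2   0.32] tip [ 0.34 -0.14  0.2 ]
25 120 0.3
[... 3498 characters left out ...]
 0.04 0.43] tip [0.4  0.   0.26]
50 210 0.38 0 [-1.56  0.23  2.37  0.9   1.28 -1.06] [ 0.22 -0.19  0.32] tip [ 0.36 -0.13  0.22]
50 120 0.32 180 [ 0.18  0.14  1.94 -0.47  1.   -0.03] [0.43 0.07 0.38] tip [0.46 0.   0.21]
50 120 0.38 180 [ 0.27  0.08  1.88 -0.45  1.14 -0.01] [0.41 0.1  0.43] tip [0.44 0.04 0.26]
50 240 0.32 0 [-1.17  0.52  1.95  0.78  1.42 -1.02] [ 0.35 -0.28  0.28] tip [ 0.43 -0.15  0.18]
50 240 0.32 180 [-0.74  0.18  1.89  0.44  1.18  2.79] [ 0.41 -0.18  0.38] tip [ 0.45 -0.12  0.21]
50 240 0.38 0 [-1.23  0.45  1.89  0.73  1.55 -0.96] [ 0.32 -0.31  0.32] tip [ 0.41 -0.19  0.22]
50 240 0.38 180 [-0.83  0.13  1.82  0.41  1.32  2.77] [ 0.39 -0.21  0.43] tip [ 0.43 -0.15  0.26]
```

Both ears look about 10 mm low. I'll move to a close oblique wrist view to get a better figure.

```bash
cat >> h.py <<'E'
def lookpose(m,el,az,dist,roll):
    T=np.array(imaging.get_calibration('wrist')['T_tool_cam'])
    e,a=np.radians([el,az])
    v=np.array([np.cos(e)*np.cos(a),np.cos(e)*np.sin(a),np.sin(e)])
    z=-v;x=np.cross(z,[0,0,1]);x/=np.linalg.norm(x);y=np.cross(z,x)
    C=np.c_[x,y,z]
    if roll: C=C@np.diag([-1,-1,1])
    Rt=C@T[:3,:3].T;return m+v*dist-Rt@T[:3,3],Rt
def snap(fn):
    pose=(np.array(bot.read_tcp_pos()),np.array(bot.read_ee_rot()))
    im=imaging.read_camera('wrist')[:,:,::-1].copy();cv2.imwrite(f'pics/{fn}.png',im);np.savez(f'pics/{fn}.npz',P=pose[0],R=pose[1]);return im,pose
E
python3 - <<'E'
from h import *
P,Rt=lookpose(np.array([.4926,-.0593,.085]),30,236.3,.38,0)
bot.move_to(P,Rt); bot.sleep(.3)
snap('w1'); print(bot.read_time_s())
E
```

```text
1.9833
```

View pics/w1.png

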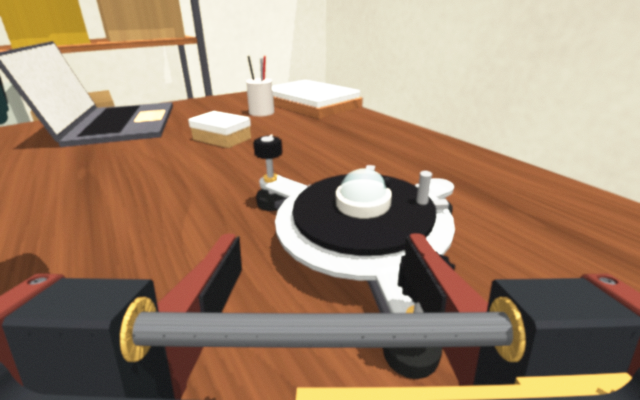

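The left knob top is at about (267,140) and the left brass nut at (270,179). The right ear is hidden behind the fingers. I'll measure the left ear along its vertical axis.

```bash
python3 - <<'E'
from h import *
d=np.load('pics/w1.npz');pose=(d['P'],d['R'])
im=cv2.imread('pics/w1.png')
for z in (.11,.085,.06,.053,.05,.045,.04,.035): print(z,proj('wrist',[.5025,.0995,z],pose).round(1))
print('top ray',on_z('wrist',(267,140),.11,pose))
c=cv2.resize(im[125:215,230:330],None,fx=6,fy=6,interpolation=2);
for v in range(0,9): cv2.putText(c,str(125+10*v),(0,60*v+5),0,.4,(0,255,0))
cv2.imwrite('pics/c.png',c)
E
```

```text
0.11 [[268.4 138.7]]
0.085 [[269.7 154.5]]
0.06 [[270.9 169.5]]
0.053 [[271.3 173.6]]
0.05 [[271.4 175.3]]
0.045 [[271.7 178.2]]
0.04 [[271.9 181. ]]
0.035 [[272.1 183.9]]
top ray [0.49837394 0.09551636 0.11      ]
```

View pics/c.png

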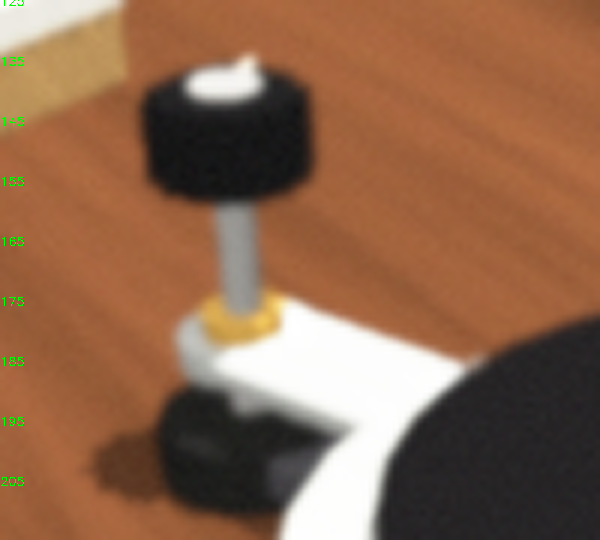

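The nut base sits near row 180, so the left ear is about 42 mm up, 11 mm low. That needs about 0.92 rad clockwise.

```bash
cat >> h.py <<'E'
def turn(xy,ang,yaw0=None,effort=30):
    """grasp knob from above, turn tool by ang (ccw +), release and retreat"""
    best=None
    for y in ([yaw0] if yaw0 is not None else np.arange(-3.1,3.1,.1)):
        qs=[solver.inverse_kinematics([*xy,.261],down(y+f*ang)) for f in (0,.5,1)]
        if any(q is None for q in qs): continue
        if abs(qs[2][5]-qs[0][5])>abs(ang)+.3: continue
        c=max(abs(q[5]) for q in qs)+.2*abs(qs[0][5]-bot.read_q()[5])
        if best is None or c<best[0]: best=(c,y)
    y=best[1]; print('yaw',y)
    bot.move_to([*xy,.335],down(y)); bot.servo_line([*xy,.261],.12)
    f0=np.array(bot.read_force()); bot.close(effort); bot.sleep(.1)
    print('gap',bot.read_finger_gap(),'dF',np.round(np.array(bot.read_force())-f0,1))
    n=max(1,int(np.ceil(abs(ang)/.25)))
    for i in range(1,n+1): bot.move_to([*xy,.261],down(y+ang*i/n))
    print('M',np.round(bot.read_torque(),2),'F',np.round(bot.read_force(),1),'gap',bot.read_finger_gap(),
      'cmd err',np.round(np.array(bot.read_tcp_pos())-[*xy,.261],4))
    bot.gripper_open(); bot.servo_line([*xy,.345],.2); return y
E
python3 - <<'E'
from h import *
P=np.array(bot.read_tcp_pos()); 
bot.servo_line(P+[-.02,-.02,.13],.25)
print(turn((.5025,.0993),-.92)); print(bot.read_time_s())
P,Rt=lookpose(np.array([.502,.099,.075]),30,225,.30,0)
for el in (20,25,30,35,40):
  for az in (150,170,180,200,220,240,100,120):
    for r in (0,1):
      for di in (.25,.30,.35):
        for nm,m in (('L',(.5025,.0993,.07)),('R',(.485,-.217,.07))):
          P,Rt=lookpose(np.array(m),el,az,di,r)
          q=solver.inverse_kinematics(P,Rt)
          if q is not None and di==.30 : print(nm,el,az,di,r,np.round(q,2),'tip',np.round(P+Rt[:,2]*.182,2))
E
```

```text
yaw 2.1000000000000045
gap 0.03714647551404895 dF [-0.3  0.2  0.7]
M [-0.21  0.68 -0.17] F [-4.4 -1.   7.5] gap 0.037428416107760515 cmd err [-0.001 -0.    -0.   ]
2.1000000000000045
8.8583
R 20 200 0.3 0 [-1.72  1.14  2.14  1.08  1.44 -1.69] tip [ 0.37 -0.26  0.09]
R 20 200 0.3 1 [-1.49  0.49  2.23  1.05  1.1   2.03] tip [ 0.38 -0.25  0.14]
R 20 220 0.3 0 [-1.52  1.07  1.79  0.93  1.67 -1.35] tip [ 0.39 -0.3   0.09]
R 20 220 0.3 1 [-1.37  0.58  1.92  0.82  1.33  2.15] tip [ 0.4  -0.28  0.14]
L 20 240 0.3 0 [-1.1   1.11  2.08  1.    1.48 -1.61] tip [ 0.44 -0.01  0.09]
R 20 240 0.3 0 [-1.33  1.12  1.45  0.83  1.92 -1.16] tip [ 0.42 -0.33  0.09]
L 20 240 0.3 1 [-0.89  0.5   2.18  0.96  1.16  2.04] tip [0.45 0.01 0.14]
R 20 240 0.3 1 [-1.23  0.69  1.62  0.66  1.56  2.17] tip [ 0.43 -0.31  0.14]
L 20 100 0.3 0 [ 0.87  1.14  1.37 -0.95  1.91 -2.08] tip [0.48 0.22 0.09]
L 20 100 0.3 1 [ 0.76  0.71  1.55 -0.74  1.53  0.88] tip [0.49 0.2  0.14]
L 20 120 0.3 1 [ 0.87  0.61  1.84 -0.91  1.29  0.89] tip [0.45 0.19 0.14]
R 25 200 0.3 0 [-1.71  1.04  2.18  1.09  1.39 -1.64] tip [ 0.37 -0.26  0.1 
[... 3316 characters left out ...]
ip [ 0.43 -0.27  0.17]
L 40 240 0.3 0 [-1.01  0.71  2.18  1.01  1.29 -1.34] tip [0.45 0.   0.13]
R 40 240 0.3 0 [-1.28  0.84  1.56  0.74  1.7  -1.05] tip [ 0.43 -0.31  0.13]
L 40 240 0.3 1 [-0.57  0.22  2.08  0.71  1.    2.64] tip [0.46 0.03 0.17]
R 40 240 0.3 1 [-1.06  0.45  1.69  0.51  1.36  2.41] tip [ 0.45 -0.28  0.17]
L 40 100 0.3 0 [ 0.82  0.86  1.49 -0.83  1.68 -2.18] tip [0.48 0.21 0.13]
L 40 100 0.3 1 [ 0.58  0.47  1.65 -0.55  1.32  0.63] tip [0.49 0.17 0.17]
R 40 100 0.3 1 [-0.01  0.29  1.98 -0.76  0.91  0.31] tip [ 0.47 -0.14  0.17]
L 40 120 0.3 1 [ 0.63  0.36  1.85 -0.66  1.1   0.47] tip [0.47 0.17 0.17]
R 40 120 0.3 1 [-0.11  0.17  2.17 -0.87  0.62  0.05] tip [ 0.45 -0.15  0.17]
```

The wrist moment of about 0.17 N m shows that the knob turned. Now a view from the right side showing both ears.

```bash
python3 - <<'E'
from h import *
P,Rt=lookpose(np.array([.485,-.217,.07]),35,240,.32,0)
bot.move_to(P+[-.03,-.05,.14],Rt); bot.servo_line(P,.25); bot.sleep(.3)
im,pose=snap('w2'); print(bot.read_time_s())
for z in (.11,.06,.053,.045,.035): print(z,proj('wrist',[[.5025,.0993,z],[.485,-.2178,z]],pose).round(1).tolist())
def crop(c,r,w,h,f):
    k=cv2.resize(im[r:r+h,c:c+w],None,fx=f,fy=f,interpolation=2)
    for v in range(0,h,10): cv2.putText(k,str(r+v),(0,f*v+5),0,.35,(0,255,0))
    for v in range(0,w,20): cv2.putText(k,str(c+v),(f*v,h*f-3),0,.35,(0,255,0))
    return k
p=proj('wrist',[.5025,.0993,.07],pose)[0].astype(int);q=proj('wrist',[.485,-.2178,.07],pose)[0].astype(int)
a=crop(max(p[0]-35,0),max(p[1]-40,0),70,80,6);b=crop(q[0]-60,q[1]-60,120,160,3)
cv2.imwrite('pics/d.png',np.hstack([a,b]))
E
```

```text
11.85
0.11 [[232.8, 78.7], [321.7, 163.8]]
0.06 [[237.1, 108.7], [321.7, 208.4]]
0.053 [[237.7, 112.7], [321.7, 214.0]]
0.045 [[238.3, 117.2], [321.7, 220.3]]
0.035 [[239.1, 122.7], [321.7, 227.9]]
```

View pics/d.png

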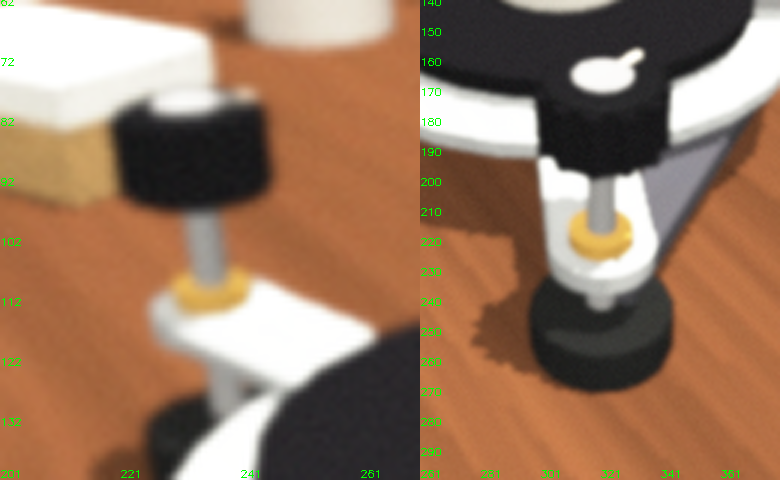

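The left nut base is near row 112, about 54 mm up, roughly 1 mm high. The right nut base is near row 220.5, about 46.3 mm up. The right knob needs about 0.56 rad clockwise.

```bash
python3 - <<'E'
from h import *
P=np.array(bot.read_tcp_pos()); Rt=np.array(bot.read_ee_rot())
bot.servo_line(P+[-.03,-.05,.14],.25)
turn((.4845,-.2183),-.56); print(bot.read_time_s())
# look at stand from right, then from left
Pv,Rv=lookpose(np.array([.485,-.217,.07]),35,240,.32,0)
bot.move_to(Pv+[-.03,-.05,.14],Rv); bot.servo_line(Pv,.25); bot.sleep(.3)
im,pose=snap('w3'); print(bot.read_time_s())
for z in (.11,.06,.053,.045): print(z,proj('wrist',[[.5025,.0993,z],[.485,-.2178,z]],pose).round(1).tolist())
def crop(c,r,w,h,f):
    k=cv2.resize(im[r:r+h,c:c+w],None,fx=f,fy=f,interpolation=2)
    for v in range(0,h,10): cv2.putText(k,str(r+v),(0,f*v+5),0,.35,(0,255,0))
    for v in range(0,w,20): cv2.putText(k,str(c+v),(f*v,h*f-3),0,.35,(0,255,0))
    return k
p=proj('wrist',[.5025,.0993,.07],pose)[0].astype(int);q=proj('wrist',[.485,-.2178,.07],pose)[0].astype(int)
cv2.imwrite('pics/e.png',np.hstack([crop(max(p[0]-35,0),max(p[1]-40,0),70,80,6),crop(q[0]-30,q[1]-50,60,80,6)]))
for fn in ('w2','w3'):
    im=cv2.imread(f'pics/{fn}.png'); h=cv2.cvtColor(im,cv2.COLOR_BGR2HSV)
    m=cv2.inRange(h,(15,120,120),(32,255,255)); m[260:]=0
    n,_,st,ce=cv2.connectedComponentsWithStats(m)
    print(fn,[(s.tolist(),c.round(1).tolist()) for s,c in zip(st,ce) if 30<s[4]<3000])
E
```

```text
yaw 1.3000000000000038
gap 0.03760129438595181 dF [ 3.3  1.4 -0.5]
M [ 0.08 -0.7  -0.17] F [ 5.5 -0.4 -2. ] gap 0.03771455795763458 cmd err [ 0.0005 -0.0002  0.0001]
17.6917
19.8917
0.11 [[233.2, 79.0], [322.3, 164.3]]
0.06 [[237.5, 109.0], [322.3, 208.8]]
0.053 [[238.1, 113.0], [322.3, 214.4]]
0.045 [[238.7, 117.5], [322.2, 220.7]]
w2 [([97, 49, 22, 10, 177], [108.1, 53.7]), ([181, 78, 40, 18, 397], [201.2, 87.4]), ([229, 106, 14, 8, 58], [235.8, 110.0]), ([311, 211, 20, 15, 183], [320.6, 219.4])]
w3 [([63, 0, 23, 3, 43], [71.9, 0.6]), ([97, 49, 23, 10, 173], [108.6, 53.9]), ([181, 78, 40, 19, 401], [201.7, 87.7]), ([230, 107, 14, 7, 52], [236.3, 110.4]), ([312, 206, 20, 15, 190], [321.4, 214.3])]
```

View pics/e.png

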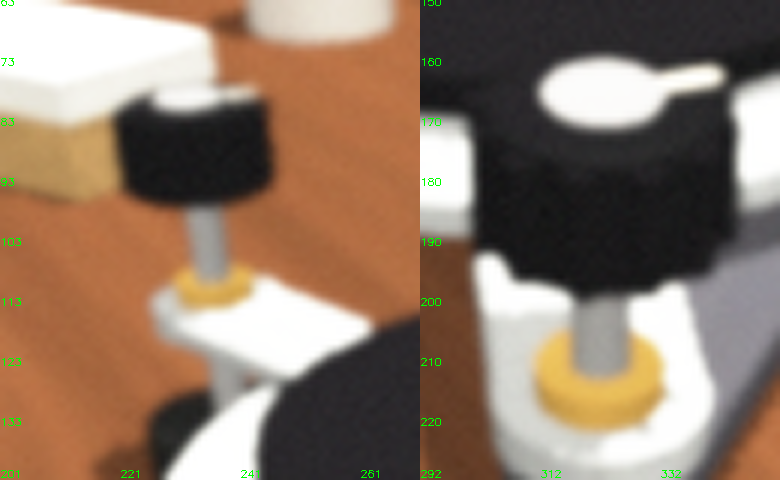

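The right ear now reads about 53.5 mm and the left about 54 mm. I'll take a closer look at the left ear from its own side to confirm.

```bash
python3 - <<'E'
from h import *
P=np.array(bot.read_tcp_pos())
bot.servo_line(P+[-.03,-.05,.14],.3)
Pv,Rv=lookpose(np.array([.5025,.0993,.07]),35,100,.30,1)
bot.move_to(Pv+[-.02,.04,.10],Rv); bot.servo_line(Pv,.25); bot.sleep(.3)
im,pose=snap('w4'); print(bot.read_time_s())
for z in (.11,.06,.053,.045): print(z,proj('wrist',[[.5025,.0993,z],[.485,-.2178,z]],pose).round(1).tolist())
q=proj('wrist',[.5025,.0993,.075],pose)[0].astype(int)
c,r,w,h,f=q[0]-50,q[1]-50,100,100,6
k=cv2.resize(im[r:r+h,c:c+w],None,fx=f,fy=f,interpolation=2)
for v in range(0,h,10): cv2.putText(k,str(r+v),(0,f*v+5),0,.35,(0,255,0))
cv2.imwrite('pics/g.png',k); print(c,r)
E
```

```text
23.8167
0.11 [[322.1, 239.5], [277.1, 330.7]]
0.06 [[322.1, 191.4], [279.2, 300.2]]
0.053 [[322.1, 185.4], [279.5, 296.1]]
0.045 [[322.1, 178.7], [279.9, 291.6]]
272 154
```

View pics/g.png

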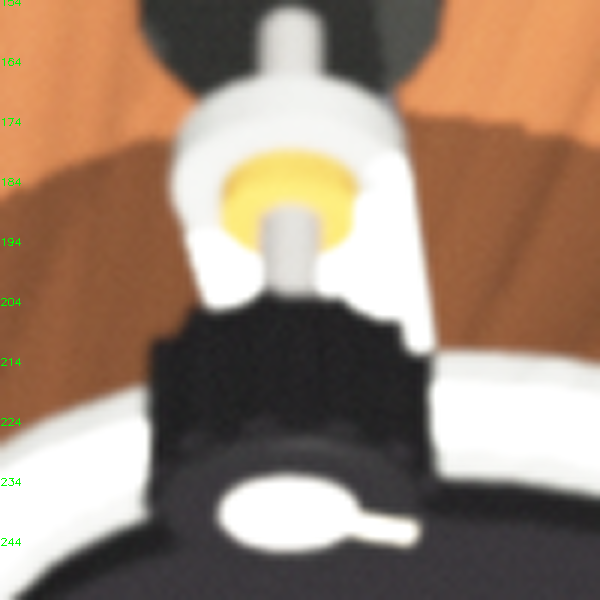

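The left cap is at row 239.3 and the nut base centre near row 185.6, so the left ear is about 53.4 mm up. Both ears are within 0.5 mm of level. Next I'll locate the handle.

```bash
python3 - <<'E'
from h import *
L=np.array([.5025,.0993]);R=np.array([.4845,-.2183]);y=(L-R)/np.linalg.norm(L-R);x=np.array([y[1],-y[0]])
c=(L+R)/2+.06*x; print('centre',c,'dome check',on_z('top',(348.3,209.2),.1),'pivot',c+.14*x)
h=on_z('top',(360.6,190.7),.105)[:2]; s=on_z('top',(327.9,187.8),.071)[:2]
for n,v in (('h',h-c),('s',s-c)): print(n,v,np.linalg.norm(v),np.degrees(np.arctan2(v[1],v[0])),'rel',np.degrees(np.arctan2(v@y,v@x)))
P=np.array(bot.read_tcp_pos()); bot.servo_line(P+[-.02,.04,.12],.3)
im=imaging.read_camera('top')[:,:,::-1].copy(); cv2.imwrite('pics/top1.png',im)
g=cv2.cvtColor(im,cv2.COLOR_BGR2GRAY).astype(float)
pts=[]
for v in range(160,260):
  for u in range(300,400):
    X=on_z('top',(u,v),.108)[:2]-c
    r=np.linalg.norm(X)
    if .062<r<.088: pts.append((g[v,u],u,v,r,np.degrees(np.arctan2(X[1],X[0]))))
pts=[p for p in pts if p[0]>110]; print([np.round(p,3).tolist() for p in pts][:60]); print(bot.read_time_s())
E
```

```text
centre [ 0.55340387 -0.06289506] dome check [ 0.55027211 -0.06292079  0.1       ] pivot [ 0.69317957 -0.07081685]
h [ 0.05918955 -0.0406698 ] 0.07181529272759272 -34.493393087459594 rel -31.249621271868882
s [0.07074518 0.06969045] 0.09930578751019263 44.5696954816744 rel 47.81346729726511Traceback (most recent call last):
  File "<stdin>", line 12, in <module>
  File "h.py", line 15, in on_z
    o,d=pix_ray(name,uv,pose); return o+d*(z-o[2])/d[2]
        ~~~~~~~^^^^^^^^^^^^^^
  File "h.py", line 4, in pix_ray
    c=imaging.get_calibration(name)
ValueError: time passes only in moves, steps and waits
```

```bash
python3 - <<'E'
from h import *
for fn in ('top0','top1'):
    g=cv2.cvtColor(cv2.imread(f'pics/{fn}.png'),cv2.COLOR_BGR2GRAY).astype(float)
    w=g[184:196,354:366]; print(fn,w.astype(int)[::2,::2].tolist())
    m=(w>120)*w; vv,uu=np.mgrid[184:196,354:366]; u,v=(m*uu).sum()/m.sum(),(m*vv).sum()/m.sum()
    X=on_z('top',(u,v),.108); d=X[:2]-[.5525,-.0629]; print(u,v,X,np.linalg.norm(d),np.degrees(np.arctan2(d[1],d[0])))
print(bot.read_time_s(),bot.read_tcp_pos())
E
```

```text
top0 [[142, 184, 204, 217, 207, 211], [59, 65, 100, 160, 197, 210], [58, 59, 86, 152, 148, 188], [58, 58, 124, 201, 163, 103], [59, 47, 81, 155, 111, 62], [59, 46, 36, 56, 60, 60]]
361.27354634961915 186.96163849154746 [ 0.62494731 -0.10556458  0.108     ] 0.08407662224936314 -30.494040004587564
top1 [[120, 164, 204, 217, 212, 211], [61, 67, 102, 147, 194, 212], [62, 62, 98, 190, 168, 181], [62, 60, 105, 198, 176, 92], [61, 50, 52, 107, 95, 64], [61, 58, 50, 62, 63, 63]]
361.4787141615986 186.79167873346847 [ 0.62552589 -0.10624916  0.108     ] 0.0849230870288092 -30.693941498724577
24.45 [0.44864651 0.33393712 0.42515555]
```

The top view after levelling puts the handle at about (360.7,189.8). I'll grasp it tangentially and swing it on an arc until the force rises at the stop.

```bash
python3 - <<'E'
from h import *
H=on_z('top',(360.7,189.8),.108)[:2]; c=np.array([.5525,-.0629]); d=H-c
phi=np.arctan2(d[1],d[0]); r=.075; print('H',H,np.linalg.norm(d),np.degrees(phi))
pos=lambda p,z:[c[0]+r*np.cos(p),c[1]+r*np.sin(p),z]
end=np.radians(46); z=.258
best=None
for off in (0,np.pi):
    qs=[solver.inverse_kinematics(pos(p,z),down(p+off)) for p in np.linspace(phi,end,5)]
    if all(q is not None for q in qs):
        k=max(abs(np.diff([q[5] for q in qs]))); m=max(abs(q[5]) for q in qs); print(off,k,m)
        if k<1 and (best is None or m<best[0]): best=(m,off)
off=best[1]
bot.move_to(pos(phi,.40),down(phi+off)); bot.servo_line(pos(phi,z),.15)
f0=np.array(bot.read_force()); bot.close(20); bot.sleep(.1); print('gap',bot.read_finger_gap())
f1=np.array(bot.read_force()); print('dF',f1-f0)
p=phi; target=np.radians(32)
ps=list(np.linspace(phi,target,8)[1:])+list(np.arange(target+.03,end,.03))
for p in ps:
    bot.move_to(pos(p,z),down(p+off))
    F=np.array(bot.read_force())-f0; t=np.array([-np.sin(p),np.cos(p)])
    print(round(np.degrees(p),1),'Ft',round(F[:2]@t,1),'Fr',round(F[:2]@[np.cos(p),np.sin(p)],1),'gap',round(bot.read_finger_gap(),4))
    if F[:2]@t<-10: break
print(bot.read_time_s())
E
```

```text
H [ 0.61538529 -0.10368898] 0.07495532240049768 -32.96845294291896
0 0.31437189323463244 1.8686251080791996
3.141592653589793 0.31437189323463244 2.502644401088208
gap 0.01347516807016903
dF [ 0.75645021  1.32386441 -0.97517948]
-23.7 Ft 2.3 Fr 0.5 gap 0.0138
-14.4 Ft 0.9 Fr 2.2 gap 0.0133
-5.1 Ft 1.3 Fr 3.6 gap 0.0137
4.2 Ft 0.7 Fr 5.0 gap 0.014
13.4 Ft 0.3 Fr 5.5 gap 0.0135
22.7 Ft 0.2 Fr 5.6 gap 0.0135
32.0 Ft 0.7 Fr 5.6 gap 0.0136
33.7 Ft -0.2 Fr 5.9 gap 0.0135
35.4 Ft -0.7 Fr 6.1 gap 0.0136
37.2 Ft -0.2 Fr 6.5 gap 0.0136
38.9 Ft -6.4 Fr 4.1 gap 0.0134
40.6 Ft -12.9 Fr 3.0 gap 0.0136
31.2917
```

The force rose from about 38°, which matches the stop direction. I'll release, retreat and check.

```bash
python3 - <<'E'
from h import *
bot.gripper_open(); P=np.array(bot.read_tcp_pos()); bot.servo_line(P+[0,0,.12],.2)
Pv,Rv=lookpose(np.array([.485,-.217,.07]),35,240,.32,0)
bot.move_to(Pv+[-.03,-.05,.14],Rv); bot.servo_line(Pv,.25); bot.sleep(.3)
im,pose=snap('w5'); a=imaging.read_camera('top')[:,:,::-1][150:250,285:410]
cv2.imwrite('pics/f.png',np.hstack([cv2.resize(a,(500,400),interpolation=2),cv2.resize(im[40:240,220:370],(300,400),interpolation=2)]))
for fn in ('w3','w5'):
    i=cv2.imread(f'pics/{fn}.png'); h=cv2.cvtColor(i,cv2.COLOR_BGR2HSV)
    m=cv2.inRange(h,(15,120,120),(32,255,255)); m[260:]=0
    n,_,st,ce=cv2.connectedComponentsWithStats(m)
    print(fn,[(s.tolist(),x.round(1).tolist()) for s,x in zip(st,ce) if 30<s[4]<3000])
print(bot.read_time_s())
E
```

```text
w3 [([63, 0, 23, 3, 43], [71.9, 0.6]), ([97, 49, 23, 10, 173], [108.6, 53.9]), ([181, 78, 40, 19, 401], [201.7, 87.7]), ([230, 107, 14, 7, 52], [236.3, 110.4]), ([312, 206, 20, 15, 190], [321.4, 214.3])]
w5 [([63, 0, 23, 3, 42], [72.0, 0.5]), ([97, 49, 23, 10, 175], [108.6, 53.9]), ([181, 78, 40, 19, 399], [201.6, 87.6]), ([230, 107, 14, 7, 52], [236.3, 110.4]), ([312, 206, 20, 15, 188], [321.3, 214.3])]
36.0583
```

View pics/f.png

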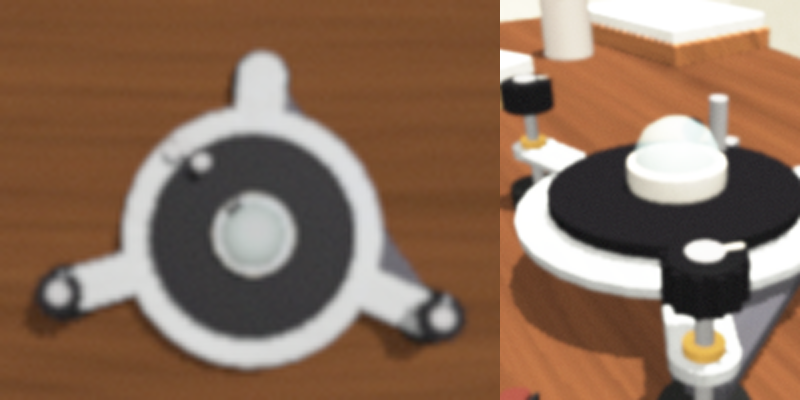

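The handle, at crop (201,162), stands next to the stop block at (172,152). Both ear nuts are exactly where they were before the swing, and the robot touches nothing, so I'm handing in.

```bash
python3 -c "
from h import *
print(job.hand_in())"
```

```text
the job is handed in; nothing more can be done
None
```

The job is handed in at about 36 s: both ears measured within about 0.5 mm of the pivot height (roughly 0.15° of tilt), and the turntable was swung counterclockwise until the push force rose at the stop block, with the ears unmoved by the swing.

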